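# Click a paint-kit box shut around its rim

## Robot

A 6-joint arm with a two-finger parallel gripper is mounted at the origin on the work surface. World frame = base frame: x ahead of the robot, y to its left, z up, the work surface at z = 0. Lengths are in mm, angles in rad, forces in N, time in s.
With the tool pointing down it reaches from about 400 to 925 mm from the base axis. Payload 12.5 kg.
Tool frame: the origin (TCP) lies on the centre line of the jaws, within the pads' length; the fingertips stand 14 mm ahead of it and the grasp point (between the pads) lies 5 mm behind it; z points along the fingers, x is the direction in which the jaws open and shut, and the axes are right-handed (so a half turn about z gives the same grasp; the last joint's range is limited). The gripper opens to 95 mm and grips with 3 to 60 N. Pads are 20 mm wide; open, the fingers measure 119 mm over their backs; the gripper's body (75 mm by 180 mm) begins 59 mm behind the grasp point.
Start: joints at [-1.381, 0.491, 1.559, -0, 1.092, -0.106], TCP at [182.213, -597.866, 228.661] pointing down, gripper open.
Joint ranges: [-3.1, 3.1], [-0.84, 2.19], [0.05, 2.79], [-1.13, 4.28], [0.06, 2.93], [-2.69, 2.69]. Speed limits (rad/s): [2.22, 2.22, 2.79, 3.14, 3.14, 3.14].

## Interface

Orientations are given as [roll, pitch, yaw] about the fixed x, y, z axes, in that order (R = Rz(yaw) Ry(pitch) Rx(roll)).
In Python, from cell import state, read_camera, job_done gives the robot as it stands.
- The arm moves only by the shell command python3 -m handwheel 'ROWS'. ROWS is JSON, a list of rows, each an object of numbers: "hand": the finger opening in m, from 0 to 0.0951; "x", "y", "z": the shift along the world's x, y, z in m; "spin": the turn about the world's z in units of 5 degrees (1.0 is 5 degrees). In form: [{"hand": .., "x": .., "y": .., "z": .., "spin": ..}, ...]. A call has 1 to 20 rows; each row is the pose to reach, as a shift and turn from the pose commanded when the call began; what a row does not reach only later rows make up. A row lasts 1/12 s, in which the tool goes at most 41.7 mm and 7.16 degrees, less where a joint would pass 70% of its speed; a pose out of reach is approached as far as the arm can. A call with a gripper value outside its range is refused whole. The fingers move at their own pace and stop on an object; the grip force is fixed at half the most. Time passes only in rows, so rows that repeat a pose let the fingers close. It gives the time, the measured TCP pose, the force and the opening at its end, in the units of the state.
- state(): the state, without advancing time (a new reading comes with each control period).
- read_camera(name): name is "scene" or "top" or "wrist"; returns a dict with "img" (480x640x3 uint8, red, green, blue), "fx", "fy", "cx", "cy" (pixels), "T" (4x4, takes a point from camera to world coordinates). Camera axes: x right, y down, z forward; pixel columns grow to the right and rows downward; lengths in mm; the calibration is good to about 2 mm. A picture is of the moment at which its call begins. There is no depth.
- job_done(): hands the job in, once; it reports no verdict.
The state is a dict: "t": time; "joints": joint angles; "qvel": joint speeds; "tau": joint torques, N m; "eef_pos": TCP position; "tcp_rot": TCP orientation; "ft_force": force on the tool from outside, world axes, zero at the start; "moment": the same for the moment, N m; "opening": opening from 0.0 (shut) to 1.0 (fully open).
Only numpy, scipy, OpenCV 4.12 (cv2) and the standard library are available. Lean on these libraries where they do the work, as an engineer would, in place of code of your own. Each camera call takes 0.05 s, during which the arm holds its last target. There are 200 camera calls.

## Task

Press down the raised yellow rim sections of the black paint-kit box's lid, one after another all the way round, until all four have clicked shut flush with the lid. Only press with the fingertips: do not lift or shove the box, and leave the paint jars and the brush beside it where they are.

Things in the scene. Friction and masses are not known exactly. Their poses are not given: they have to be found in the camera images.
- box: Black paint-kit box, loose, about 1.4 kg: tub 150 (its x) by 210 (its y) by 70 mm high, lid top 74 mm above the table. Origin: centre of the underside, z up. The lid's middle is a fixed clear window 90 x 150 mm; round it are four hinged yellow rim sections: far = the box's +x side, near = -x, left = +y, right = -y; fixed black 30 mm corner squares.
- far (a joint): Yellow rim section on the box's +x side, rad: 0 = raised (start), 0.28 = shut, flush. Plate 146 x 34 x 4 mm, hinged on its inner edge by the window, 72 mm above the table; raised, its outer edge is 9 mm above flush. Snap action: resists 4 to 9 N at its pad or outer edge until past 0.16, then clicks down and stays; let go sooner it springs up.
- far_pad (a point): Top centre of the black rubber thumb pad (40 mm along the edge, 16 mm across, 2 mm proud) on the section on the box's +x side, 22 mm outward of its hinge; moves with it: 82 mm above the table when raised, 76 mm when shut. About 66 mm from the box's centre.
- near (a joint): Yellow rim section on the box's -x side, rad: 0 = raised (start), 0.28 = shut, flush. Plate 146 x 34 x 4 mm, hinged on its inner edge by the window, 72 mm above the table; raised, its outer edge is 9 mm above flush. Snap action: resists 4 to 9 N at its pad or outer edge until past 0.16, then clicks down and stays; let go sooner it springs up.
- near_pad (a point): Top centre of the black rubber thumb pad (40 mm along the edge, 16 mm across, 2 mm proud) on the section on the box's -x side, 22 mm outward of its hinge; moves with it: 82 mm above the table when raised, 76 mm when shut. About 66 mm from the box's centre.
- left (a joint): Yellow rim section on the box's +y side, rad: 0 = raised (start), 0.28 = shut, flush. Plate 86 x 34 x 4 mm, hinged on its inner edge by the window, 72 mm above the table; raised, its outer edge is 9 mm above flush. Snap action: resists 4 to 9 N at its pad or outer edge until past 0.16, then clicks down and stays; let go sooner it springs up.
- left_pad (a point): Top centre of the black rubber thumb pad (40 mm along the edge, 16 mm across, 2 mm proud) on the section on the box's +y side, 22 mm outward of its hinge; moves with it: 82 mm above the table when raised, 76 mm when shut. About 96 mm from the box's centre.
- right (a joint): Yellow rim section on the box's -y side, rad: 0 = raised (start), 0.28 = shut, flush. Plate 86 x 34 x 4 mm, hinged on its inner edge by the window, 72 mm above the table; raised, its outer edge is 9 mm above flush. Snap action: resists 4 to 9 N at its pad or outer edge until past 0.16, then clicks down and stays; let go sooner it springs up.
- right_pad (a point): Top centre of the black rubber thumb pad (40 mm along the edge, 16 mm across, 2 mm proud) on the section on the box's -y side, 22 mm outward of its hinge; moves with it: 82 mm above the table when raised, 76 mm when shut. About 96 mm from the box's centre.
- jar_red: Red lacquered paint jar standing upside down on its black cap, loose, 0.2 kg, 54 mm in diameter, 74 mm high, beside the box; a bystander. Origin: centre of its underside, z up.
- jar_white: White lacquered paint jar standing upside down on its black cap, loose, 0.2 kg, 54 mm in diameter, 74 mm high, beside the box; a bystander. Origin: centre of its underside, z up.
- jar_sand: Sand-coloured lacquered paint jar standing upside down on its black cap, loose, 0.2 kg, 54 mm in diameter, 74 mm high, beside the box; a bystander. Origin: centre of its underside, z up.
- brush: Flat paint brush lying on the table between the box and the robot, about 200 mm long, a bystander. Its origin lies on the table under it, its handle points to its own -x.

How it is judged:
By the outcome, as a careful person would: the job done as asked, in the order asked, and still so for the second after the job is handed in, with the robot touching nothing.
It also fails if it takes over 42 s, if anything falls off the work surface, if the arm or the gripper's body presses on something with over 40 N, if the wrist force passes 120 N, or if a joint passes its speed limit or range.

## Working session

There is one attempt and no reset: what is moved stays moved. The work goes in short steps, Python scripts to look and compute and a shell command to move; the robot and the scene stay as the last step left them, time stands still between calls to the robot, and variables do not carry over. Pictures are saved under pics/ and viewed, about 8 in all and at most 12, crops included, and the job is handed in when it is done.

```bash
mkdir -p pics; python3 - <<'E'
from cell import *
import cv2,json,numpy as np
s=state();print(s)
for n in("top","scene"):
    c=read_camera(n);cv2.imwrite(f"pics/{n}0.png",c["img"][:,:,::-1]);print(n,c["fx"],c["fy"],c["cx"],c["cy"],np.round(c["T"],4).tolist())
E
```

```text
{'t': 0.0, 'joints': array([-1.38062257e+00,  4.91555193e-01,  1.55945476e+00, -1.30814022e-05,
        1.09173162e+00, -1.05630635e-01]), 'qvel': array([-5.53475585e-04,  3.39789159e-04, -9.30132932e-04, -5.00113626e-06,
        1.75947867e-03,  3.73575484e-04]), 'tau': array([-8.02637787e-04, -6.12638783e+01, -2.58179981e+01,  6.92001614e-02,
        4.82411915e-02, -1.04864273e-04]), 'eef_pos': array([ 182.14836858, -597.61818538,  228.06263585]), 'tcp_rot': array([-3.14148306e+00,  1.14373763e-03, -1.27498583e+00]), 'ft_force': array([-0.66354289, -0.43791653, -0.30693598]), 'moment': array([-0.02252551,  0.00284554,  0.01471861]), 'opening': 1.00084447933705}
top 459.2103793972314 459.2103793972314 316.3196403994554 238.95616223980574 [[-0.0223, -0.9923, 0.1219, 480.1486], [-0.9996, 0.0203, -0.018, 56.1548], [0.0153, -0.1223, -0.9924, 865.2577], [0.0, 0.0, 0.0, 1.0]]
scene 500.74522569397556 500.74522569397556 319.5634610503426 250.24850267500514 [[-0.7451, 0.4003, -0.5335, 1102.2843], [0.6668, 0.4325, -0.6068, 655.5568], [-0.0122, -0.8079, -0.5892, 671.8113], [0.0, 0.0, 0.0, 1.0]]
```

View pics/top0.png

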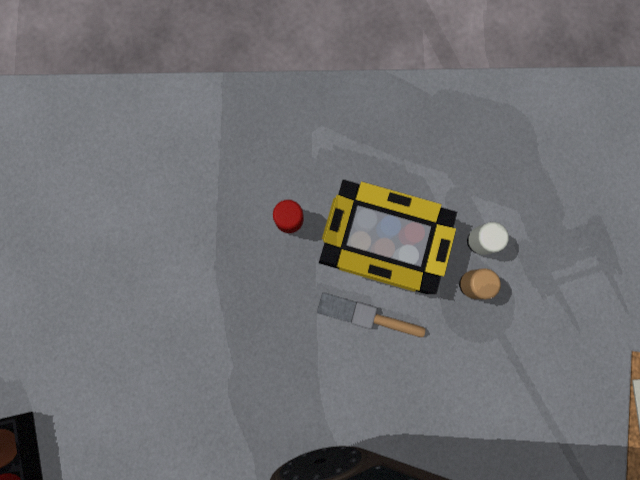

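View pics/scene0.png

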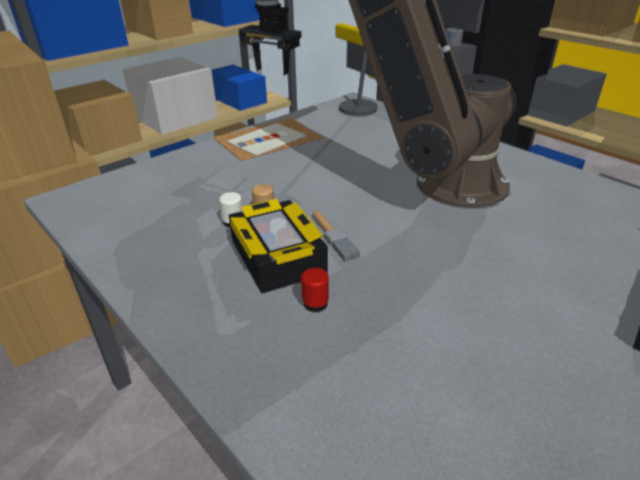

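The top view shows the pads at about far (400,199), left (337,220), near (380,271) and right (443,250). The red jar is at (288,216), the white at (490,237), the sand at (481,284), and the brush runs along (320-425, 295-335). I'll enlarge both views to triangulate.

```bash
python3 - <<'E'
import cv2,numpy as np
a=cv2.imread("pics/top0.png")[170:310,310:470];b=cv2.imread("pics/scene0.png")[190:290,220:335]
a=cv2.resize(a,(400*160//160,350),interpolation=2);b=cv2.resize(b,(400,348),interpolation=2)
b=cv2.copyMakeBorder(b,0,2,0,0,0)
cv2.imwrite("pics/crop0.png",np.hstack([a,b]))
E
```

```text
(no output)
```

View pics/crop0.png

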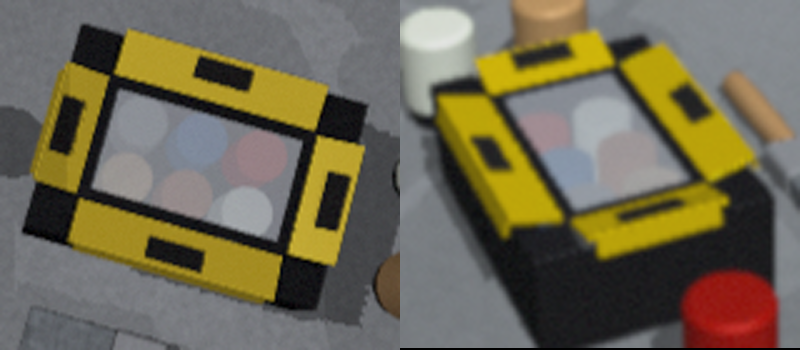

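In the crop (left half scale 2.5, right half 3.48), the pads in the top view are far (223,73), left (67,125), near (175,254) and right (333,201). In the scene view they are far (91,154), left (250,210), near (290,103) and right (141,54). All four are raised.

```bash
cat > h.py <<'E'
import numpy as np
from cell import *
def ray(c,u,v):
    T=np.array(c["T"]);d=T[:3,:3]@[(u-c["cx"])/c["fx"],(v-c["cy"])/c["fy"],1];return T[:3,3],d/np.linalg.norm(d)
def tri(rs):
    P=[np.eye(3)-np.outer(d,d) for o,d in rs];return np.linalg.solve(sum(P),sum(p@o for p,(o,d) in zip(P,rs)))
def atz(r,z): o,d=r;return o+d*(z-o[2])/d[2]
E
python3 - <<'E'
from h import *
t=read_camera("top");s=read_camera("scene")
A=dict(far=(223,73),left=(67,125),near=(175,254),right=(333,201));B=dict(far=(91,154),left=(250,210),near=(290,103),right=(141,54))
np.set_printoptions(precision=1,suppress=True)
Q={}
for k in A:
    r=ray(t,310+A[k][0]/2.5,170+A[k][1]/2.5);q=ray(s,220+B[k][0]/3.478,190+B[k][1]/3.478)
    Q[k]=atz(r,82);print(k,tri([r,q]),Q[k],atz(q,82))
c=sum(Q.values())/4;print(c,np.degrees(np.arctan2(*(Q['far']-Q['near'])[1::-1])),np.degrees(np.arctan2(*(Q['left']-Q['right'])[1::-1]))-90, np.linalg.norm(Q['far']-Q['near']),np.linalg.norm(Q['left']-Q['right']))
for n,p in dict(red=(288,216),white=(490,237),sand=(481,284)).items(): print(n,atz(ray(t,*p),74))
print(state()['t'])
E
```

```text
far [ 642.4 -103.3   79.8] [ 643.2 -104.    82. ] [643.4 -98.8  82. ]
left [608.    6.7  79.5] [608.7   5.8  82. ] [609.2  10.8  82. ]
near [517.  -64.8  79.6] [518.  -65.5  82. ] [518.5 -60.5  82. ]
right [ 551.3 -175.3   81. ] [ 552.1 -175.9   82. ] [ 551.6 -172.7   82. ]
[580.5 -84.9  82. ] -17.082153908621784 -17.29382496040482 130.9645568725385 190.34317672878367
red [618.7  90.4  74. ]
white [ 574.6 -261.7   74. ]
sand [ 493.3 -240.5   74. ]
0.2
```

Triangulated heights come out at 79.5-81 mm against 82 stated, and the pad spacings at 131 and 190 mm against 132 and 192. Box yaw is about -17°. Next I go above the far pad with the fingers closed and aligned to the box.

```bash
R='{"hand":0,"x":0.461,"y":0.495,"z":-0.05,"spin":11}'; python3 -m handwheel '[{"hand":0,"x":0.461,"y":0.495,"z":-0.05,"spin":11},{"hand":0,"x":0.461,"y":0.495,"z":-0.05,"spin":11},{"hand":0,"x":0.461,"y":0.495,"z":-0.05,"spin":11},{"hand":0,"x":0.461,"y":0.495,"z":-0.05,"spin":11},{"hand":0,"x":0.461,"y":0.495,"z":-0.05,"spin":11},{"hand":0,"x":0.461,"y":0.495,"z":-0.05,"spin":11},{"hand":0,"x":0.461,"y":0.495,"z":-0.05,"spin":11},{"hand":0,"x":0.461,"y":0.495,"z":-0.05,"spin":11},{"hand":0,"x":0.461,"y":0.495,"z":-0.05,"spin":11},{"hand":0,"x":0.461,"y":0.495,"z":-0.05,"spin":11},{"hand":0,"x":0.461,"y":0.495,"z":-0.05,"spin":11},{"hand":0,"x":0.461,"y":0.495,"z":-0.05,"spin":11},{"hand":0,"x":0.461,"y":0.495,"z":-0.05,"spin":11},{"hand":0,"x":0.461,"y":0.495,"z":-0.05,"spin":11},{"hand":0,"x":0.461,"y":0.495,"z":-0.05,"spin":11},{"hand":0,"x":0.461,"y":0.495,"z":-0.05,"spin":11},{"hand":0,"x":0.461,"y":0.495,"z":-0.05,"spin":11},{"hand":0,"x":0.461,"y":0.495,"z":-0.05,"spin":11},{"hand":0,"x":0.461,"y":0.495,"z":-0.05,"spin":11},{"hand":0,"x":0.461,"y":0.495,"z":-0.05,"spin":11}]'
```

```text
t: 1.87
eef_pos: [642.5, -103.7, 178.6]
tcp_rot: [3.141, 0.0, -0.316]
ft_force: [-0.8, 0.4, -0.5]
opening: 0.005
```

One close look with the wrist camera.

```bash
python3 - <<'E'
from h import *
import cv2
c=read_camera("wrist");cv2.imwrite("pics/w1.png",c["img"][:,:,::-1])
T=np.array(c["T"])
for p in [(643,-103.5,82),(608.5,6.5,82),(517.5,-65,82),(551.5,-175.5,82)]:
    q=T[:3,:3].T@(np.array(p)-T[:3,3]);print(p,c["fx"]*q[0]/q[2]+c["cx"],c["fy"]*q[1]/q[2]+c["cy"],q[2])
E
```

```text
(643, -103.5, 82) 323.2694479928451 247.52298100261876 264.6505850561902
(608.5, 6.5, 82) 218.63284309817934 107.8219881963496 237.6253604630586
(517.5, -65, 82) 139.78531209801739 250.72028783809742 265.5333092244066
(551.5, -175.5, 82) 241.36928156270955 364.5839693857049 292.7412613096969
```

View pics/w1.png

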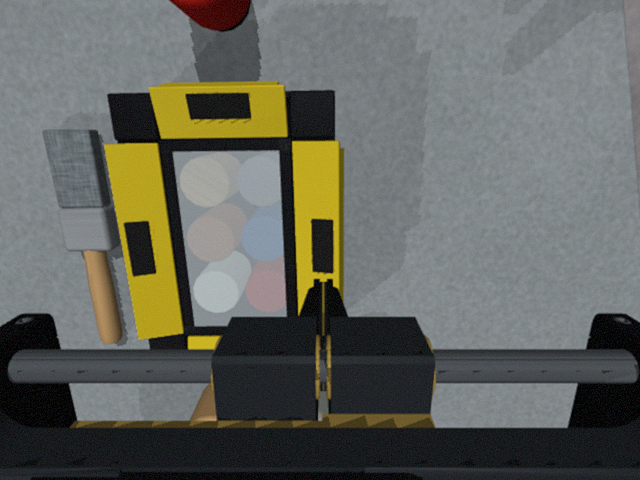

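The wrist view shows far pad at (322,245), left at (218,106) and near at (140,248), within 3 px (about 1 mm) of the predictions. Pressing far.

```bash
python3 -m handwheel '[{"hand":0,"x":0,"y":0,"z":-0.04,"spin":0},{"hand":0,"x":0,"y":0,"z":-0.07,"spin":0},{"hand":0,"x":0,"y":0,"z":-0.08,"spin":0},{"hand":0,"x":0,"y":0,"z":-0.082,"spin":0},{"hand":0,"x":0,"y":0,"z":-0.084,"spin":0},{"hand":0,"x":0,"y":0,"z":-0.086,"spin":0},{"hand":0,"x":0,"y":0,"z":-0.088,"spin":0},{"hand":0,"x":0,"y":0,"z":-0.088,"spin":0},{"hand":0,"x":0,"y":0,"z":-0.088,"spin":0}]'
```

```text
t: 2.67
eef_pos: [643.5, -102.8, 91.3]
tcp_rot: [-3.141, -0.001, -0.315]
ft_force: [-0.6, 0.8, 0.4]
opening: 0.003
```

```bash
python3 -m handwheel '[{"hand":0,"x":0,"y":0,"z":-0.001,"spin":0},{"hand":0,"x":0,"y":0,"z":-0.002,"spin":0},{"hand":0,"x":0,"y":0,"z":-0.002,"spin":0}]'
```

```text
t: 2.92
eef_pos: [643.6, -102.8, 90.1]
tcp_rot: [-3.141, -0.002, -0.315]
ft_force: [-2.9, 0.9, 11.3]
opening: 0.005
```

There are 11 N against a stop with the tip at 76 mm, so far is shut. Next is left.

```bash
python3 -m handwheel '[{"hand":0,"x":0,"y":0,"z":0.03,"spin":0},{"hand":0,"x":-0.010,"y":0.030,"z":0.04,"spin":0},{"hand":0,"x":-0.020,"y":0.065,"z":0.04,"spin":0},{"hand":0,"x":-0.030,"y":0.095,"z":0.04,"spin":0},{"hand":0,"x":-0.035,"y":0.109,"z":0.04,"spin":0},{"hand":0,"x":-0.035,"y":0.109,"z":0.03,"spin":0},{"hand":0,"x":-0.035,"y":0.109,"z":0.015,"spin":0},{"hand":0,"x":-0.035,"y":0.109,"z":0.010,"spin":0},{"hand":0,"x":-0.035,"y":0.109,"z":0.008,"spin":0},{"hand":0,"x":-0.035,"y":0.109,"z":0.006,"spin":0},{"hand":0,"x":-0.035,"y":0.109,"z":0.004,"spin":0},{"hand":0,"x":-0.035,"y":0.109,"z":0.002,"spin":0},{"hand":0,"x":-0.035,"y":0.109,"z":0,"spin":0},{"hand":0,"x":-0.035,"y":0.109,"z":0,"spin":0},{"hand":0,"x":-0.035,"y":0.109,"z":0,"spin":0}]'
```

```text
t: 4.17
eef_pos: [608.5, 5.6, 90.0]
tcp_rot: [3.141, -0.001, -0.315]
ft_force: [-3.2, -2.2, 11.9]
opening: 0.004
```

Left shows the same stop (12 N, tip at 76 mm). Near is next, a shift of (-91, -71) mm.

```bash
python3 -m handwheel '[{"hand":0,"x":0,"y":0,"z":0.03,"spin":0},{"hand":0,"x":-0.025,"y":-0.020,"z":0.04,"spin":0},{"hand":0,"x":-0.050,"y":-0.040,"z":0.04,"spin":0},{"hand":0,"x":-0.075,"y":-0.060,"z":0.04,"spin":0},{"hand":0,"x":-0.091,"y":-0.071,"z":0.04,"spin":0},{"hand":0,"x":-0.091,"y":-0.071,"z":0.03,"spin":0},{"hand":0,"x":-0.091,"y":-0.071,"z":0.015,"spin":0},{"hand":0,"x":-0.091,"y":-0.071,"z":0.010,"spin":0},{"hand":0,"x":-0.091,"y":-0.071,"z":0.008,"spin":0},{"hand":0,"x":-0.091,"y":-0.071,"z":0.006,"spin":0},{"hand":0,"x":-0.091,"y":-0.071,"z":0.004,"spin":0},{"hand":0,"x":-0.091,"y":-0.071,"z":0.002,"spin":0},{"hand":0,"x":-0.091,"y":-0.071,"z":0,"spin":0},{"hand":0,"x":-0.091,"y":-0.071,"z":0,"spin":0},{"hand":0,"x":-0.091,"y":-0.071,"z":0,"spin":0}]'
```

```text
t: 5.42
eef_pos: [517.7, -64.7, 90.0]
tcp_rot: [-3.141, -0.002, -0.315]
ft_force: [-4.7, 1.7, 19.3]
opening: 0.002
```

Near is at its stop (19 N). Right is last, a shift of (+34, -111) mm.

```bash
python3 -m handwheel '[{"hand":0,"x":0,"y":0,"z":0.03,"spin":0},{"hand":0,"x":0.010,"y":-0.030,"z":0.04,"spin":0},{"hand":0,"x":0.020,"y":-0.065,"z":0.04,"spin":0},{"hand":0,"x":0.030,"y":-0.097,"z":0.04,"spin":0},{"hand":0,"x":0.034,"y":-0.110,"z":0.04,"spin":0},{"hand":0,"x":0.034,"y":-0.110,"z":0.03,"spin":0},{"hand":0,"x":0.034,"y":-0.110,"z":0.015,"spin":0},{"hand":0,"x":0.034,"y":-0.110,"z":0.010,"spin":0},{"hand":0,"x":0.034,"y":-0.110,"z":0.008,"spin":0},{"hand":0,"x":0.034,"y":-0.110,"z":0.006,"spin":0},{"hand":0,"x":0.034,"y":-0.110,"z":0.004,"spin":0},{"hand":0,"x":0.034,"y":-0.110,"z":0.002,"spin":0},{"hand":0,"x":0.034,"y":-0.110,"z":0,"spin":0},{"hand":0,"x":0.034,"y":-0.110,"z":0,"spin":0},{"hand":0,"x":0.034,"y":-0.110,"z":0,"spin":0}]'
```

```text
t: 6.67
eef_pos: [551.4, -174.3, 89.9]
tcp_rot: [-3.141, -0.001, -0.315]
ft_force: [-3.5, 3.6, 14.5]
opening: 0.003
```

Right is at its stop. I'll retreat straight up, then aside, and check.

```bash
python3 -m handwheel '[{"hand":0,"x":0,"y":0,"z":0.03,"spin":0},{"hand":0,"x":0,"y":0,"z":0.07,"spin":0},{"hand":0,"x":0,"y":0,"z":0.11,"spin":0},{"hand":0,"x":0,"y":0,"z":0.14,"spin":0},{"hand":0,"x":-0.1,"y":-0.28,"z":0.14,"spin":0},{"hand":0,"x":-0.1,"y":-0.28,"z":0.14,"spin":0},{"hand":0,"x":-0.1,"y":-0.28,"z":0.14,"spin":0},{"hand":0,"x":-0.1,"y":-0.28,"z":0.14,"spin":0},{"hand":0,"x":-0.1,"y":-0.28,"z":0.14,"spin":0},{"hand":0,"x":-0.1,"y":-0.28,"z":0.14,"spin":0},{"hand":0,"x":-0.1,"y":-0.28,"z":0.14,"spin":0},{"hand":0,"x":-0.1,"y":-0.28,"z":0.14,"spin":0},{"hand":0,"x":-0.1,"y":-0.28,"z":0.14,"spin":0},{"hand":0,"x":-0.1,"y":-0.28,"z":0.14,"spin":0}]'
python3 - <<'E'
from h import *
import cv2
I={n:np.ascontiguousarray(read_camera(n)["img"][:,:,::-1]) for n in("top","scene")}
for n in I: cv2.imwrite(f"pics/{n}2.png",I[n])
f=lambda i,r:cv2.resize(i[r[0]:r[1],r[2]:r[3]],(400,300),interpolation=2)
rt=(160,325,270,490+20);rs=(175,295,215,375)
o={n:cv2.imread(f"pics/{n}0.png") for n in I}
cv2.imwrite("pics/cmp2.png",np.vstack([np.hstack([f(o["top"],rt),f(o["scene"],rs)]),np.hstack([f(I["top"],rt),f(I["scene"],rs)])]))
E
```

```text
t: 7.83
eef_pos: [451.2, -454.4, 228.4]
tcp_rot: [-3.141, 0.0, -0.316]
ft_force: [0.8, 0.9, 0.6]
opening: 0.003
```

View pics/cmp2.png

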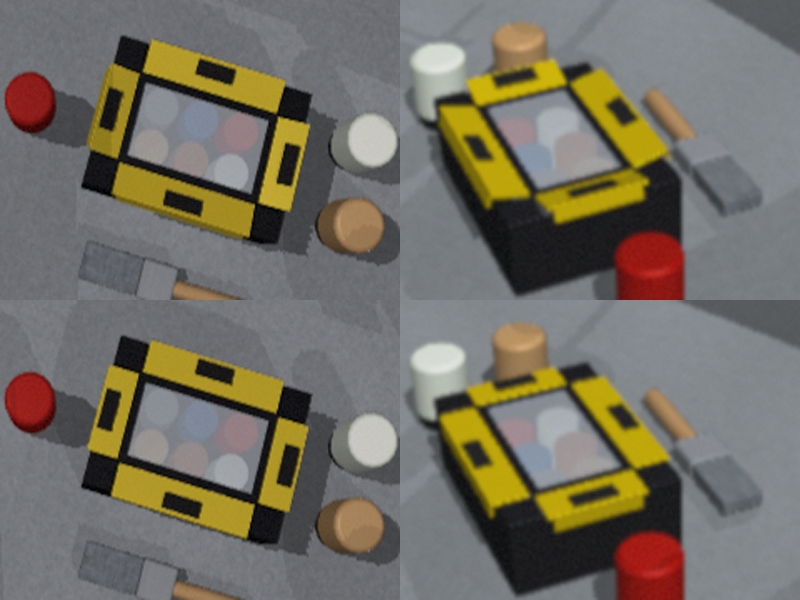

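All four sections have dropped level with the corners, and the box, jars and brush are unmoved. The left section still shows a front face at (600,512), so I'll zoom in on that.

```bash
python3 - <<'E'
from h import *
import cv2
f=lambda n:cv2.resize(cv2.imread(f"pics/{n}.png")[193:268,228:328],(800,600),interpolation=2)
cv2.imwrite("pics/z2.png",f("scene2"))
c=read_camera("scene");T=np.array(c["T"])
a=np.radians(-17.2);R=np.array([[np.cos(a),-np.sin(a)],[np.sin(a),np.cos(a)]])
def px(x,y,z):
    p=np.r_[R@[x,y]+[580.3,-84.5],z];q=T[:3,:3].T@(p-T[:3,3]);return np.round([(c["fx"]*q[0]/q[2]+c["cx"]-228)*8,(c["fy"]*q[1]/q[2]+c["cy"]-193)*8])
for z in(70,74,83): print(z,px(43,109,z),px(-43,109,z),px(78,73,z),px(78,-73,z))
print("corner",px(75,105,74),px(-75,105,74))
E
```

```text
70 [364. 564.] [682. 474.] [182. 521.] [ 16. 235.]
74 [363. 551.] [682. 462.] [181. 508.] [ 14. 223.]
83 [360. 522.] [681. 433.] [177. 479.] [ 11. 195.]
corner [234. 576.] [790. 422.]
```

View pics/z2.png

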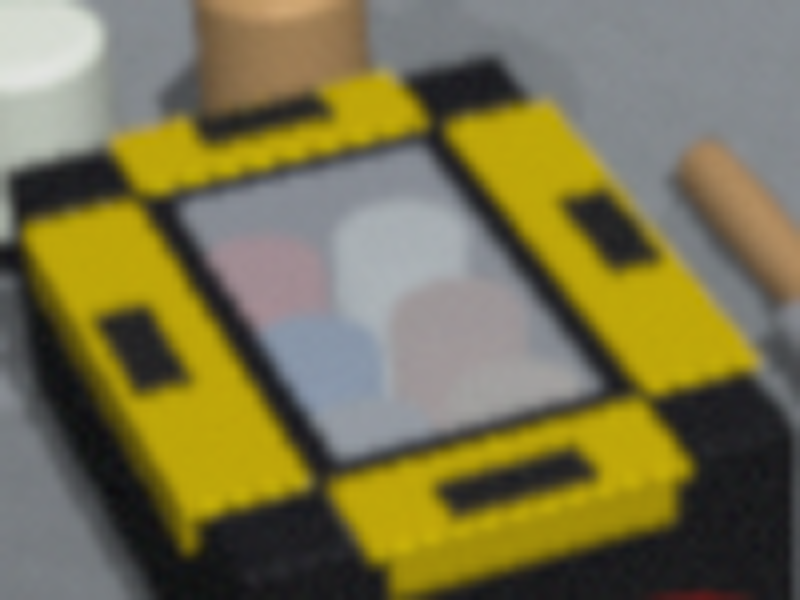

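The outer top corners sit at the projected flush height (left (375,560) and (690,468) against predicted (363,551) and (682,462); raised would be (360,522) and (681,433)). The front face is only the section's lip. All four are flush, so I'm handing in.

```bash
python3 -c "
from cell import *
print(state()['t'],job_done())"
```

```text
the job is handed in; nothing more can be done
7.9833 None
```

All four rim sections are pressed shut, and I handed the job in at 7.98 s. I pressed them with the closed fingertips in order round the lid: far, left, near, right.

- **Force check:** each press ended on a firm stop with the fingertips at 76 mm, which is the shut pad height. The readings there were 11 to 19 N.
- **Picture check:** after retreating, all four sections look flush with the corner squares. The outer corners I compared on left and far project to within about 2–3 px of the flush position. For near and right I relied on the pictures by eye and the stop height.
- **Surroundings:** comparing before and after pictures, the box, the jars and the brush show no visible movement. The arm is clear of everything.
- **Disagreements:** the triangulated pad heights came out 1 to 2.5 mm below the stated 82 mm. The scene camera also sits about 1 to 2 px off, roughly its calibration error. No check failed.

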